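# Close a carved fragment up to its frieze

### The arm

A 6-joint arm with a two-finger parallel gripper is mounted at the origin on the work surface. World frame = base frame: x ahead of the robot, y to its left, z up, the work surface at z = 0. Lengths are in mm, angles in rad, forces in N, time in s.
With the tool pointing down it reaches from about 275 to 825 mm from the base axis. Payload 5.2 kg.
Tool frame: the origin (TCP) lies midway between the tips of the shut fingers; the grasp point (between the pads) lies 19 mm behind it; z points along the fingers, y is the direction in which the jaws open and shut (so a half turn about z gives the same grasp; the last joint's range is limited). The gripper opens to 93 mm and grips with 3 to 60 N. Pads are 15 mm wide; open, the fingers measure 128 mm over their backs; the gripper's body (75 mm by 188 mm) begins 65 mm behind the grasp point.
Start: joints at [-0.203, 0.259, 1.535, -0, 1.348, -0.203], TCP at [550.005, 0.023, 218.653] pointing down, gripper open.
Joint ranges: [-3.14, 3.14], [-0.91, 2.08], [0.19, 2.58], [-1.22, 4.36], [0.22, 2.71], [-3.12, 3.12]. Speed limits (rad/s): [2.57, 2.57, 3.14, 3.14, 3.14, 3.14].

### API

Orientations are given as a unit quaternion [w, x, y, z].
In Python, from rig import r gives the robot as it stands.
- The arm moves only by the tool step_arm, never from a script. Its argument "targets" is a list of rows, each an object with "hand": the gripper command: -1 is fully open, 1 is shut, values between are in proportion; "translation": the shift along the tool's x, y, z scaled (see below), a list of three; "rot": the turn, a rotation vector about the tool's x, y, z scaled (see below), a list of three. In form: [{"hand": hand, "translation": [x, y, z], "rot": [wx, wy, wz]}, ...]. A call has 1 to 12 rows; each row shifts and turns the commanded pose from where the row before left it, along the tool's axes as they then stand; what a row does not reach is not made up. The controller multiplies each number of a shift by 20 mm and each number of a turn by 0.12 rad. A row lasts 1/12 s, in which the tool goes at most 41.7 mm and 7.16 degrees, less where a joint would pass 70% of its speed; a pose out of reach is approached as far as the arm can. A call with a number of a shift or a turn outside -1 to 1 is refused whole. A call with a gripper value outside its range is refused whole. The fingers move at their own pace and stop on an object; "newtons" is the grip in N (left out, the last holds). Time passes only in rows, so rows that do not move let the fingers close. It gives the time, the measured TCP pose, the force and the opening at its end, in the units of the state.
- r.read_state(): the state, without advancing time (a new reading comes with each control period).
- r.camera(name): name is "scene" or "side" or "wrist"; returns (picture, depth): 400x640x3 uint8, red, green, blue; 400x640 float32, mm along the optical axis (not along the pixel's ray), 0 where there is no reading.
- r.calibration(name): a dict with "fx", "fy", "cx", "cy" (pixels), "dist" ([k1, k2, p1, p2, k3] as OpenCV has them; the pictures are not rectified), "rvec" (rotation vector, rad) and "tvec" (3), from world to camera coordinates, as OpenCV has them. Camera axes: x right, y down, z forward; pixel columns grow to the right and rows downward; lengths in mm; the calibration is good to about 2 mm. A picture is of the moment at which its call begins: read the wrist's pose just before it. calibration takes no time and is no camera call; for the wrist camera it gives the pose at the moment of the call.
- r.finish_job(): hands the job in, once; it reports no verdict.
The state is a dict: "time": time; "q": joint angles; "joint_vel": joint speeds; "effort": joint torques, N m; "eef_pos": TCP position; "ee_rot": TCP orientation; "contact_force": force on the tool from outside, world axes, zero at the start; "wrist_torque": the same for the moment, N m; "width": finger opening in mm.
Only numpy, scipy, OpenCV 4.12 (cv2) and the standard library are available. Lean on these libraries where they do the work, as an engineer would, in place of code of your own. Each camera call takes 0.05 s, during which the arm holds its last target.

### The job

On the study table, push the short carved stone block with the single round rosette along the surface until its back lies flat against the wooden batten and its end meets the end of the long scroll-carved frieze block that already stands against the batten, inside the bay between that block and the finds tray. Only push or nudge it with the fingers: do not take it between them, lift it or tip it. Leave the lattice-carved block and the other loose things where they are.

Things in the scene. Friction and masses are not known exactly. Their poses are not given: they have to be found in the camera images.
- fragment: The stone to be pushed, loose: a cream limestone block 60 mm (x) by 90 mm (y) by 48 mm high, 0.4 to 0.8 kg, with one round rosette carved on top. Origin: centre of its underside; x is its short side (its +x face is its back, to go against the batten), y its long side, z up. It starts in front of the batten, askew by up to 0.3 rad to it.
- batten: A straight wooden batten fixed to the table, 30 mm (x) by 620 mm (y) by 25 mm high, lying across in front of the robot, turned a little. Origin: centre of its underside, on the table; x points away from the robot, y along the batten to the robot's left. Its near face, the stop, is at x = -15 mm in its own frame.
- frieze: The long carved stone block, 60 mm (x) by 160 mm (y) by 48 mm high, with three linked scrolls carved on top; too heavy to move, treat as fixed. It stands with its back against the batten near one end (left or right, it varies) and parallel to it. Origin: centre of its underside, axes as the batten's. Its end faces are at y = -80 and +80 mm; the one towards the middle of the batten is the one to meet. The bay before it is otherwise clear along the batten as far as the tray.
- tray: An open grey finds tray with two sherds in it, 60 mm (x) by 90 mm (y) by 45 mm high, fixed, against the batten near its other end. Origin: centre of its underside, axes as the batten's.
- lattice: A bystander, loose: a cream stone block of the same size as the rosette block, but with a diagonal lattice carved on top. It lies beside the rosette block (on its left or right, it varies), 40 mm or more away. Origin: centre of its underside, axes as the rosette block's.
- pot: A bystander, loose: a white lidded plastic pot, 48 mm across and 50 mm high. Origin: centre of its underside.
- brush: A bystander, loose: a flat brush 170 mm long, lying roughly along x. Origin: under the middle of its length, on the table.
- scale: A bystander, loose: a black and white scale stick 18 by 200 by 8 mm, lying behind the batten (on its far side). Origin: centre of its underside, long side y.
- sherd: A bystander, loose: a rough stone sherd about 45 by 60 by 41 mm. Origin: centre of its underside.
Not all that is in view belongs to the job. What is shaped like the fragment but turquoise or yellow is not meant.

How it is judged (in metres and radians):
At the end, for the whole second after the job is handed in: The rosette block lies on the table at rest, its back within 4 mm of the batten's near face and parallel to it within 0.05 rad, its end within 4 mm of the frieze block's inner end face, between the frieze block and the tray (x of fragment in the frame of batten between -0.049 and -0.035 m and y of fragment in the frame of frieze between -0.129 and 0.129 m and y of fragment in the frame of batten between -0.2 and 0.2 m and angle between the y axis of fragment and the y axis of batten, either way round below 0.05 rad and height (world z) of fragment below 0.004 m and angle between fragment's own z axis and vertical below 0.05 rad and linear speed of fragment below 0.01 m/s); the robot touches nothing.
It fails at once if the rosette block is lifted more than 8 mm or tipped more than 0.2 rad (height (world z) of fragment above 0.008 m or angle between fragment's own z axis and vertical above 0.2 rad).
It fails at once if the rosette block is taken between the fingers (the grasp point enters the block's outline below 60 mm) (x of the grasp point in the frame of fragment between -0.025 and 0.025 m and y of the grasp point in the frame of fragment between -0.04 and 0.04 m and z of the grasp point in the frame of fragment between -0.01 and 0.06 m).
It fails at once if a bystander (lattice block, pot, brush, scale stick, sherd) is moved more than 12 mm (distance of any of lattice, pot, brush, scale, sherd from where it was at the start of the episode above 0.012 m).
It also fails if it takes over 58 s, if anything falls off the work surface, if the arm or the gripper's body presses on something with over 40 N, if the wrist force passes 120 N, or if a joint passes its speed limit or range.

## Working session

There is one attempt and no reset: what is moved stays moved. The work goes in short steps, Python scripts to look and compute and a tool call to move; the robot and the scene stay as the last step left them, time stands still between calls to the robot, and variables do not carry over. Pictures are saved under pics/ and viewed, and the job is handed in when it is done.

Besides the shell and the picture viewer there is one more tool, called after "Call:" as name([rows], argument=value, ...), one row to a line, values as JSON. step_arm: Moves the arm, as the interface text tells. Its arguments: {"type":"object","properties":{"targets":{"type":"array","items":{"type":"object","properties":{"hand":{"type":"number"},"translation":{"type":"array","items":{"type":"number"}},"rot":{"type":"array","items":{"type":"number"}}}}},"newtons":{"type":"number"}},"required":["targets"]}

```bash
mkdir -p pics; ls; python3 - <<'E'
from rig import r
import cv2
s=r.read_state();print(s['time'],s['eef_pos'],s['ee_rot'],s['width'])
for n in('scene','side','wrist'):
    c=r.calibration(n);p,d=r.camera(n);cv2.imwrite(f'pics/{n}0.png',p[:,:,::-1]);print(n,c)
E
```

```text
pics
0.0 [5.49438599e+02 1.39513527e-01 2.17831866e+02] [-7.59290405e-04  7.07088394e-01  7.07124587e-01 -4.95228258e-04] 93.06545542637502
scene {'fx': 495.42980809171706, 'fy': 495.42980809171706, 'cx': 324.6237740497194, 'cy': 200.19835248392837, 'dist': array([-0.13628101,  0.        ,  0.        ,  0.        ,  0.        ]), 'rvec': array([ 1.39863234,  2.2132571 , -0.85615472]), 'tvec': array([ 207.51264137, -368.27407494, 1649.99559645])}
side {'fx': 479.88397804399716, 'fy': 479.88397804399716, 'cx': 333.1343078658047, 'cy': 204.98819088376288, 'dist': array([-0.09484773,  0.        ,  0.        ,  0.        ,  0.        ]), 'rvec': array([ 2.21333057, -0.68389945,  0.27911691]), 'tvec': array([-469.04851696,  278.53822048,  809.88042807])}
wrist {'fx': 337.64234213800415, 'fy': 337.64234213800415, 'cx': 311.6825317462582, 'cy': 199.90304701560612, 'dist': array([-0.0271379,  0.       ,  0.       ,  0.       ,  0.       ]), 'rvec': array([-2.87508420e+00,  6.61930064e-04,  3.00500392e-03]), 'tvec': array([-549.26028975,  -31.46519609,  391.6403848 ])}
```

View pics/scene0.png

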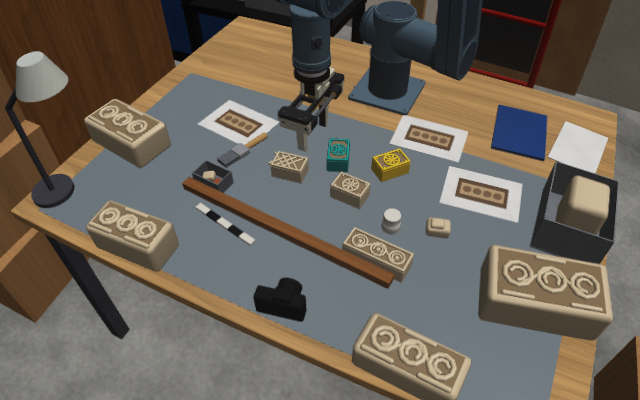

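View pics/side0.png

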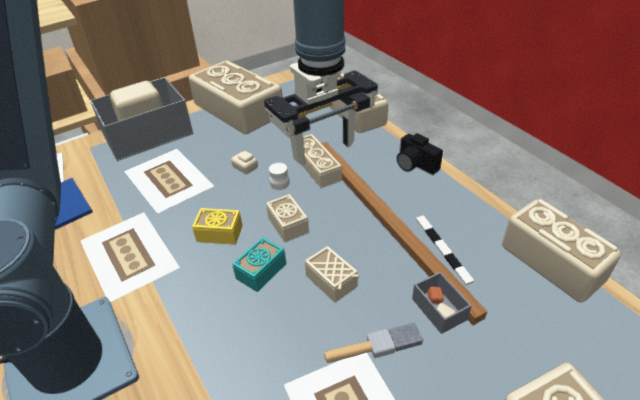

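View pics/wrist0.png

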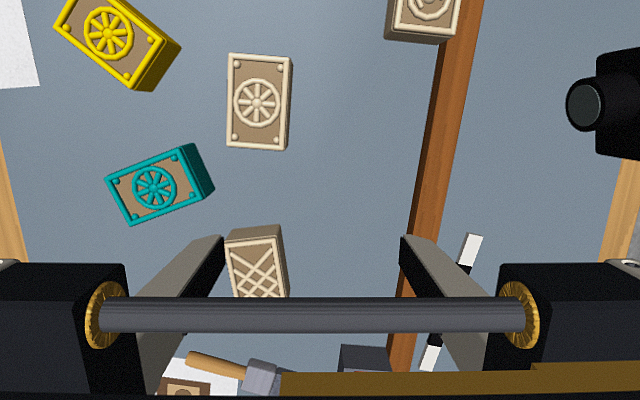

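The wrist view shows the rosette block at about (258,102), the lattice block at (255,265), and the frieze at (425,15), which is on the robot's left (+y). The batten runs from about (465,0) to (405,330). I'll measure from the depth images.

```bash
cat > h.py <<'E'
from rig import r
import cv2, numpy as np
def cloud(n):
    c=r.calibration(n);p,d=r.camera(n)
    K=np.array([[c['fx'],0,c['cx']],[0,c['fy'],c['cy']],[0,0,1.]])
    v,u=np.mgrid[:400,:640]
    pts=cv2.undistortPoints(np.stack([u,v],-1).reshape(-1,1,2).astype(np.float64),K,c['dist']).reshape(400,640,2)
    R=cv2.Rodrigues(np.array(c['rvec']))[0];t=np.array(c['tvec']).ravel()
    P=np.concatenate([pts,np.ones((400,640,1))],-1)*d[...,None]
    W=(P-t)@R; W[d==0]=np.nan
    return p,W
def comps(p,W,lo,hi,minarea=60,box=(200,900,-450,450)):
    m=((W[...,2]>lo)&(W[...,2]<hi)&(W[...,0]>box[0])&(W[...,0]<box[1])&(W[...,1]>box[2])&(W[...,1]<box[3])).astype(np.uint8)
    k,l,st,ce=cv2.connectedComponentsWithStats(m)
    for i in range(1,k):
        if st[i,4]<minarea: continue
        q=W[l==i]
        rc=cv2.minAreaRect(q[:,:2].astype(np.float32))
        print(st[i,4],'px',ce[i].round(),'med z %.1f'%np.median(q[:,2]),'rect c',np.round(rc[0],1),'size',np.round(rc[1],1),'ang %.2f'%rc[2],'col',p[l==i].mean(0).round())
E
python3 - <<'E'
from h import *
for n in('wrist','scene','side'):
    p,W=cloud(n)
    t=W[(abs(W[...,2])<8)];print(n,'table z',np.nanmedian(t[:,2]))
    comps(p,W,42,55);print('batten');comps(p,W,21,28,300)
E
```

```text
wrist table z 1.5739235092625488
5834 px [110.  37.] med z 47.0 rect c [360.2 140.6] size [59.4 90.4] ang 50.27 col [185. 159.  36.]
2209 px [426.  17.] med z 46.7 rect c [653.7 154.8] size [31.  59.3] ang 85.43 col [174. 156. 128.]
1928 px [616. 102.] med z 49.5 rect c [846.5  73.9] size [ 42.9 108.8] ang 9.75 col [16. 17. 18.]
5664 px [257. 101.] med z 47.2 rect c [496.5  77.2] size [88.6 58.5] ang 85.35 col [186. 168. 139.]
4667 px [154. 187.] med z 47.1 rect c [385.9  -6.7] size [89.4 58.1] ang 20.66 col [ 59. 137. 126.]
3126 px [255. 267.] med z 46.7 rect c [ 486.1 -100.3] size [59.6 74.3] ang 6.26 col [182. 163. 133.]
202 px [365. 369.] med z 45.0 rect c [ 617.1 -234.4] size [ 6.4 59.3] ang 88.12 col [78. 80. 90.]
batten
6739 px [446. 119.] med z 25.9 rect c [660.1  52.2] size [252.2  89.8] ang 84.91 col [140.  88.  44.]
1037 px [395. 353.] med z 25.6 rect c [ 632.8 -225.3] size [59.6 92.6] ang 88.41 col [123.  80.  45.]
scene table z 0.9813973323867952
432 px [338. 150.] med z 46.0 rect c [387.   -4.5] size [96.2 57.6] ang 20.17 col [ 57. 114. 105.]
496 px [391. 160.] med z 46
[... 1405 characters left out ...]
. 211.] med z 47.3 rect c [496.7  77.6] size [91.4 58.9] ang 85.46 col [200. 190. 165.]
875 px [216. 219.] med z 47.2 rect c [360.1 139.9] size [63.3 90.5] ang 47.91 col [206. 189.  97.]
536 px [552. 264.] med z 48.4 rect c [ 836.7 -341.9] size [ 58.9 206.7] ang 19.49 col [122. 116. 101.]
1118 px [258. 257.] med z 47.1 rect c [385.7  -7.7] size [90.4 60.7] ang 20.39 col [ 98. 161. 152.]
1215 px [332. 267.] med z 47.5 rect c [ 488.5 -112.4] size [59.9 97.6] ang 6.47 col [204. 194. 169.]
391 px [443. 296.] med z 45.5 rect c [ 614.5 -278.2] size [92.  62.7] ang 83.85 col [116. 118. 120.]
batten
2371 px [405. 236.] med z 26.0 rect c [652.2 -31.3] size [619.8  93.6] ang 84.72 col [157. 119.  84.]
```

Call:
step_arm([
  {"hand": 0.05,"translation": [0.58,-0.73,0],"rot": [0,0,0]},
  {"hand": 0.05,"translation": [0.58,-0.73,0],"rot": [0,0,0]},
  {"hand": 0.05,"translation": [0.58,-0.73,0],"rot": [0,0,0]},
  {"hand": 0.05,"translation": [0.58,-0.73,0],"rot": [0,0,0]},
  {"hand": 0.05,"translation": [0.58,-0.73,0],"rot": [0,0,0]},
  {"hand": 0.05,"translation": [0.58,-0.73,0],"rot": [0,0,0]},
  {"hand": 0.05,"translation": [0.58,-0.73,0],"rot": [0,0,0]},
  {"hand": 0.05,"translation": [0,0,0],"rot": [0,0,1]},
  {"hand": 0.05,"translation": [0,0,0],"rot": [0,0,1]},
  {"hand": 0.05,"translation": [0,0,0],"rot": [0,0,1]},
  {"hand": 0.05,"translation": [0,0,0],"rot": [0,0,1]},
  {"hand": 0.05,"translation": [0,0,0],"rot": [0,0,1]},
])

```text
time: 1.3
eef_pos: [447.7, 81.3, 218.7]
ee_rot: [0.0, 0.886, 0.464, 0.0]
contact_force: [0.1, -0.5, 0.5]
width: 44.4
```

Call:
step_arm([
  {"hand": 0.05,"translation": [0,0,0],"rot": [0,0,1]},
  {"hand": 0.05,"translation": [0,0,0],"rot": [0,0,1]},
  {"hand": 0.05,"translation": [0,0,0],"rot": [0,0,1]},
  {"hand": 0.05,"translation": [0,0,0],"rot": [0,0,1]},
  {"hand": 0.05,"translation": [0,0,0],"rot": [0,0,1]},
  {"hand": 0.05,"translation": [0,0,0],"rot": [0,0,1]},
  {"hand": 0.05,"translation": [0,0,0],"rot": [0,0,1]},
  {"hand": 0.05,"translation": [0,0,0],"rot": [0,0,1]},
  {"hand": 0.05,"translation": [0,0,0],"rot": [0,0,0.83]},
  {"hand": 0.05,"translation": [0,0,0],"rot": [0,0,0]},
  {"hand": 0.05,"translation": [0,0,0],"rot": [0,0,0]},
])

```text
time: 2.22
eef_pos: [447.8, 81.2, 218.7]
ee_rot: [-0.0, 0.999, -0.043, 0.0]
contact_force: [1.3, 0.5, 0.6]
width: 44.0
```

```bash
cat >> h.py <<'E'
from scipy.spatial.transform import Rotation as Ro
def st():
    s=r.read_state();w,x,y,z=s['ee_rot'];R=Ro.from_quat([x,y,z,w]).as_matrix()
    print('t %.2f'%s['time'],np.round(s['eef_pos'],1),'toolx',R[:,0].round(3),'tooly',R[:,1].round(3),'toolz',R[:,2].round(3),'w %.1f'%s['width'],'F',np.round(s['contact_force'],1));return s
E
python3 - <<'E'
from h import *
print(st()['q'].round(2))
p,W=cloud('wrist');cv2.imwrite('pics/w1.png',p[:,:,::-1])
comps(p,W,42,55,300);print('batten');comps(p,W,21,28,300)
E
```

```text
t 2.22 [447.8  81.2 218.7] toolx [ 0.996 -0.086  0.   ] tooly [-0.086 -0.996 -0.   ] toolz [ 0.  0. -1.] w 44.0 F [1.3 0.5 0.6]
[-0.07  0.09  1.75  0.    1.31  1.59]
1734 px [164.  88.] med z 50.9 rect c [551.  213.2] size [42.5 42. ] ang 31.41 col [226. 226. 223.]
5536 px [498. 126.] med z 47.0 rect c [ 487.5 -112.2] size [59.6 98.1] ang 6.91 col [193. 174. 143.]
5242 px [311. 133.] med z 47.1 rect c [496.6  77.4] size [88.2 57.7] ang 85.03 col [196. 177. 147.]
3760 px [399. 225.] med z 46.9 rect c [386.1  -6.8] size [89.1 58.9] ang 20.62 col [ 65. 145. 134.]
1872 px [280. 254.] med z 47.1 rect c [364.7 137.6] size [58.6 79. ] ang 49.84 col [194. 169.  38.]
batten
346 px [157.   6.] med z 24.7 rect c [630.  219.7] size [156.4   6.4] ang 86.69 col [97. 87. 71.]
308 px [188.  92.] med z 24.1 rect c [548.8 204.7] size [28.3 46. ] ang 78.55 col [115. 113. 109.]
351 px [ 97. 138.] med z 25.3 rect c [503.9 313.5] size [36. 67.] ang 54.85 col [117. 104.  86.]
```

View pics/w1.png

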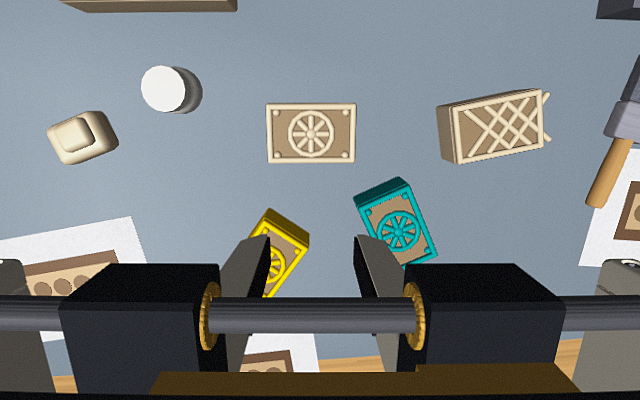

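The view confirms that the block at (311,133) is square to the tool, centred and about 49 mm ahead of it. I'll descend behind it.

Call:
step_arm([
  {"hand": 0.05,"translation": [0,0,1],"rot": [0,0,0]},
  {"hand": 0.05,"translation": [0,0,1],"rot": [0,0,0]},
  {"hand": 0.05,"translation": [0,0,1],"rot": [0,0,0]},
  {"hand": 0.05,"translation": [0,0,1],"rot": [0,0,0]},
  {"hand": 0.05,"translation": [0,0,1],"rot": [0,0,0]},
  {"hand": 0.05,"translation": [0,0,1],"rot": [0,0,0]},
  {"hand": 0.05,"translation": [0,0,1],"rot": [0,0,0]},
  {"hand": 0.05,"translation": [0,0,1],"rot": [0,0,0]},
  {"hand": 0.05,"translation": [0,0,1],"rot": [0,0,0]},
  {"hand": 0.05,"translation": [0,0,1],"rot": [0,0,0]},
  {"hand": 0.05,"translation": [0,0,0.2],"rot": [0,0,0]},
  {"hand": 0.05,"translation": [0,0,0],"rot": [0,0,0]},
])

```text
time: 3.27
eef_pos: [446.6, 81.3, 13.6]
ee_rot: [-0.0, 0.999, -0.044, -0.002]
contact_force: [-0.7, -0.1, 1.0]
width: 44.1
```

```bash
python3 - <<'E'
from h import *
st()
p,W=cloud('wrist');cv2.imwrite('pics/w2.png',p[:,:,::-1])
comps(p,W,42,55,300);print('batten');comps(p,W,21,28,300)
E
```

```text
t 3.27 [446.6  81.3  13.6] toolx [ 0.996 -0.087 -0.003] tooly [-0.087 -0.996  0.   ] toolz [-0.003  0.    -1.   ] w 44.1 F [-0.7 -0.1  1. ]
31312 px [310. 164.] med z 47.2 rect c [496.5  76.9] size [88.6 58.9] ang 85.05 col [196. 177. 147.]
652 px [247. 267.] med z 48.7 rect c [454.  106.3] size [22.5 11.1] ang 40.19 col [60. 58. 54.]
647 px [377. 267.] med z 48.8 rect c [449.1  54.2] size [11.5 23. ] ang 40.46 col [61. 59. 55.]
batten
2044 px [28. 69.] med z 24.4 rect c [547.1 201.6] size [23.6 46.4] ang 72.13 col [112. 110. 107.]
1530 px [609. 158.] med z 24.6 rect c [484.  -64.9] size [17.  61.2] ang 82.78 col [120. 107.  88.]
504 px [275. 356.] med z 24.5 rect c [388.3 104.6] size [39.3  2.5] ang 50.86 col [86. 69.  4.]
```

View pics/w2.png

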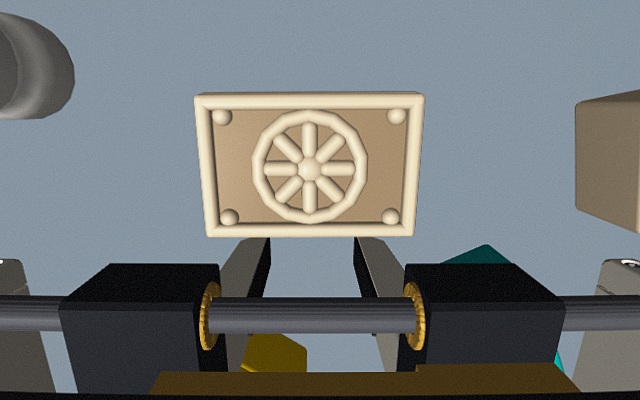

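Call:
step_arm([
  {"hand": 0.05,"translation": [0.3,0,0],"rot": [0,0,0]},
  {"hand": 0.05,"translation": [0.3,0,0],"rot": [0,0,0]},
  {"hand": 0.05,"translation": [0.4,0,0],"rot": [0,0,0]},
  {"hand": 0.05,"translation": [0.5,0,0],"rot": [0,0,0]},
  {"hand": 0.05,"translation": [0.5,0,0],"rot": [0,0,0]},
  {"hand": 0.05,"translation": [0.5,0,0],"rot": [0,0,0]},
  {"hand": 0.05,"translation": [0.5,0,0],"rot": [0,0,0]},
  {"hand": 0.05,"translation": [0.5,0,0],"rot": [0,0,0]},
  {"hand": 0.05,"translation": [0.5,0,0],"rot": [0,0,0]},
  {"hand": 0.05,"translation": [0.5,0,0],"rot": [0,0,0]},
  {"hand": 0.05,"translation": [0.5,0,0],"rot": [0,0,0]},
  {"hand": 0.05,"translation": [0.5,0,0],"rot": [0,0,0]},
])

```text
time: 4.32
eef_pos: [556.6, 71.6, 15.2]
ee_rot: [-0.0, 0.999, -0.044, -0.001]
contact_force: [-6.6, 1.3, 2.6]
width: 44.6
```

```bash
python3 - <<'E'
from h import *
st()
p,W=cloud('wrist');cv2.imwrite('pics/w3.png',p[:,:,::-1])
comps(p,W,42,55,300);print('batten');comps(p,W,21,28,300)
E
```

```text
t 4.32 [556.6  71.6  15.2] toolx [ 0.996 -0.088 -0.003] tooly [-0.088 -0.996  0.   ] toolz [-0.003  0.    -1.   ] w 44.6 F [-6.6  1.3  2.6]
16388 px [58. 72.] med z 46.7 rect c [652.3 164.4] size [51.2 53.2] ang 83.55 col [184. 167. 139.]
30138 px [310. 191.] med z 47.3 rect c [587.4  69. ] size [88.6 76.7] ang 84.78 col [190. 173. 143.]
458 px [ 38. 285.] med z 45.2 rect c [563.7 197.5] size [18.8  3.8] ang 38.64 col [85. 84. 81.]
batten
1014 px [138.  68.] med z 24.6 rect c [652.4 139.5] size [ 3.7 59.1] ang 83.08 col [75. 68. 57.]
333 px [592.   1.] med z 22.8 rect c [664.6 -55. ] size [56.5  1.3] ang 85.50 col [69. 42. 21.]
1060 px [ 58. 261.] med z 24.6 rect c [566.2 206.8] size [40.2 14.5] ang 62.02 col [109. 107. 104.]
```

View pics/w3.png

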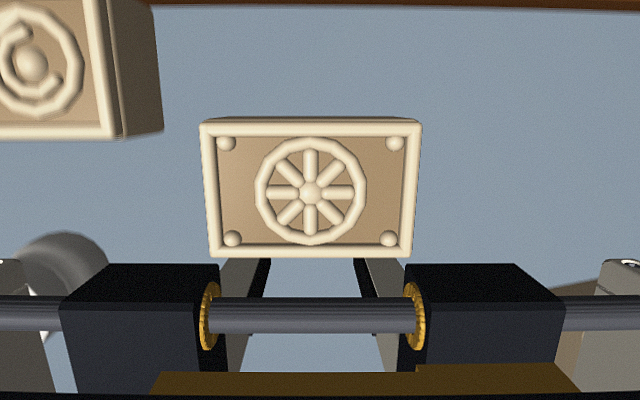

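Call:
step_arm([
  {"hand": 0.05,"translation": [0.3,0,0],"rot": [0,0,0]},
  {"hand": 0.05,"translation": [0.4,0,0],"rot": [0,0,0]},
  {"hand": 0.05,"translation": [0.4,0,0],"rot": [0,0,0]},
  {"hand": 0.05,"translation": [0.4,0,0],"rot": [0,0,0]},
  {"hand": 0.05,"translation": [0.3,0,0],"rot": [0,0,0]},
  {"hand": 0.05,"translation": [0.2,0,0],"rot": [0,0,0]},
  {"hand": 0.05,"translation": [0.1,0,0],"rot": [0,0,0]},
  {"hand": 0.05,"translation": [0,0,0],"rot": [0,0,0]},
])

```text
time: 5.03
eef_pos: [598.8, 67.8, 15.1]
ee_rot: [-0.0, 0.999, -0.044, -0.001]
contact_force: [-5.3, 0.7, 2.1]
width: 43.9
```

```bash
cat > m.py <<'E'
from h import *
import sys
st()
p,W=cloud('wrist');cv2.imwrite('pics/%s.png'%sys.argv[1],p[:,:,::-1])
comps(p,W,42,55,300);print('batten');comps(p,W,21,28,300)
# colour/top-plane: batten top points, near edge line
ey=np.array([.088,.996]);ex=np.array([.996,-.088])
m=(W[...,2]>20)&(W[...,2]<29)&(p[...,0].astype(int)-p[...,2]>50)
q=W[m][:,:2]
if len(q)>50: print('batten near edge (ex coord)',np.percentile(q@ex,[.5,1,3]).round(1),'n',len(q))
m=(W[...,2]>44)&(W[...,2]<52)
for nm,lo,hi in(('rosette',-60,112),):
    pass
E
python3 m.py w4
```

```text
t 5.03 [598.8  67.8  15.1] toolx [ 0.996 -0.088 -0.001] tooly [-0.088 -0.996  0.   ] toolz [-0.001  0.    -1.   ] w 43.9 F [-5.3  0.7  2.1]
17887 px [ 64. 172.] med z 47.0 rect c [656.2 169.9] size [62.3 58.9] ang 84.10 col [197. 181. 154.]
30086 px [310. 191.] med z 47.3 rect c [629.5  65.1] size [88.9 76.5] ang 85.24 col [198. 181. 152.]
887 px [ 61. 372.] med z 47.5 rect c [556.5 196. ] size [31.   8.6] ang 14.33 col [113. 112. 109.]
batten
46636 px [317.  66.] med z 25.9 rect c [660.8  57.4] size [295.4  89.3] ang 84.62 col [161. 102.  52.]
batten near edge (ex coord) [667.4 667.7 668.5] n 45507
```

View pics/w4.png

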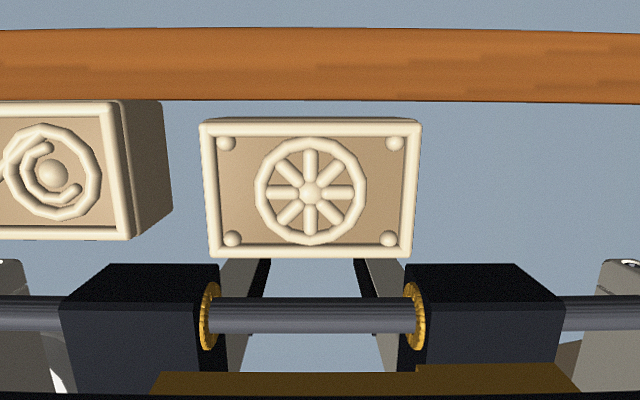

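Call:
step_arm([
  {"hand": 0.05,"translation": [0.2,0,0],"rot": [0,0,0]},
  {"hand": 0.05,"translation": [0.15,0,0],"rot": [0,0,0]},
  {"hand": 0.05,"translation": [0.05,0,0],"rot": [0,0,0]},
  {"hand": 0.05,"translation": [0.05,0,0],"rot": [0,0,0]},
])

```text
time: 5.42
eef_pos: [606.3, 67.2, 15.1]
ee_rot: [-0.0, 0.999, -0.044, -0.002]
contact_force: [-12.7, 0.6, 8.9]
width: 44.3
```

Call:
step_arm([
  {"hand": 0.05,"translation": [0.05,0,0],"rot": [0,0,0]},
  {"hand": 0.05,"translation": [0,0,0],"rot": [0,0,0]},
])

```text
time: 5.58
eef_pos: [606.2, 67.3, 15.0]
ee_rot: [-0.0, 0.999, -0.044, -0.003]
contact_force: [-12.9, 1.0, 9.0]
width: 44.4
```

Call:
step_arm([
  {"hand": 0.05,"translation": [0.05,0,0],"rot": [0,0,0]},
  {"hand": 0.05,"translation": [0,0,0],"rot": [0,0,0]},
])

```text
time: 5.75
eef_pos: [606.2, 67.3, 15.1]
ee_rot: [-0.0, 0.999, -0.044, -0.004]
contact_force: [-14.7, 0.9, 11.0]
width: 44.4
```

The arm stalled at 606 mm and the force rose, so the block's back is on the batten. I'll back off, shut the fingers and go round to the −y end.

Call:
step_arm([
  {"hand": 0.05,"translation": [-0.3,0,0],"rot": [0,0,0]},
  {"hand": 0.05,"translation": [-0.4,0,0],"rot": [0,0,0]},
  {"hand": 0.05,"translation": [-0.5,0,0],"rot": [0,0,0]},
  {"hand": 1,"translation": [0,0,0],"rot": [0,0,0]},
  {"hand": 1,"translation": [0,0,0],"rot": [0,0,0]},
  {"hand": 1,"translation": [0,0.75,0],"rot": [0,0,0]},
  {"hand": 1,"translation": [0,0.75,0],"rot": [0,0,0]},
  {"hand": 1,"translation": [0,0.75,0],"rot": [0,0,0]},
  {"hand": 1,"translation": [0,0.75,0],"rot": [0,0,0]},
  {"hand": 1,"translation": [0,0.75,0],"rot": [0,0,0]},
  {"hand": 1,"translation": [0,0,0],"rot": [0,0,0]},
  {"hand": 1,"translation": [0,0,0],"rot": [0,0,0]},
])

```text
time: 6.75
eef_pos: [580.6, -6.6, 14.9]
ee_rot: [0.0, 0.999, -0.045, 0.001]
contact_force: [0.2, 0.9, -0.7]
width: 0.4
```

```bash
python3 m.py w5
```

```text
t 6.75 [580.6  -6.6  14.9] toolx [ 0.996 -0.091  0.001] tooly [-0.091 -0.996 -0.   ] toolz [ 0.001 -0.    -1.   ] w 0.4 F [ 0.2  0.9 -0.7]
31638 px [123. 142.] med z 47.3 rect c [646.3  63.6] size [89.7 58.6] ang 84.57 col [199. 182. 154.]
336 px [294. 260.] med z 47.1 rect c [590.7   0. ] size [15.2  2.5] ang 79.73 col [74. 72. 66.]
334 px [329. 260.] med z 47.1 rect c [589.2 -16.1] size [ 2.7 15.1] ang 0.03 col [74. 71. 66.]
2529 px [525. 381.] med z 47.0 rect c [ 509.8 -108. ] size [16.6 59.7] ang 6.99 col [152. 139. 117.]
batten
46342 px [324.  37.] med z 26.0 rect c [683.1 -21.6] size [290.8  30.8] ang 84.67 col [158.  99.  50.]
374 px [243. 136.] med z 24.7 rect c [642.1  18.9] size [ 1.7 57.4] ang 85.17 col [76. 68. 56.]
1134 px [512. 344.] med z 24.7 rect c [ 517.9 -113.7] size [ 3.4 69.6] ang 6.64 col [83. 75. 62.]
batten near edge (ex coord) [667.  667.2 668.1] n 45991
```

View pics/w5.png

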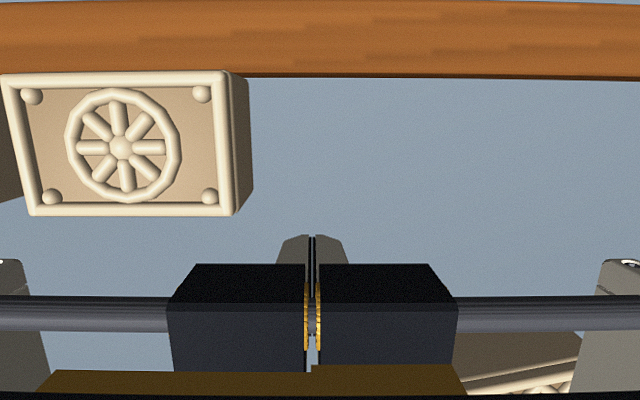

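Block and batten are parallel (84.57° against 84.67°) and flush. I'll move level with its end, then push along the batten.

Call:
step_arm([
  {"hand": 1,"translation": [0.57,0,0],"rot": [0,0,0]},
  {"hand": 1,"translation": [0.57,0,0],"rot": [0,0,0]},
  {"hand": 1,"translation": [0.57,0,0],"rot": [0,0,0]},
  {"hand": 1,"translation": [0.57,0,0],"rot": [0,0,0]},
  {"hand": 1,"translation": [0.57,0,0],"rot": [0,0,0]},
  {"hand": 1,"translation": [0,0,0],"rot": [0,0,0]},
  {"hand": 1,"translation": [0,-0.3,0],"rot": [0,0,0]},
  {"hand": 1,"translation": [0,-0.3,0],"rot": [0,0,0]},
  {"hand": 1,"translation": [0,-0.3,0],"rot": [0,0,0]},
  {"hand": 1,"translation": [0,-0.3,0],"rot": [0,0,0]},
  {"hand": 1,"translation": [0,-0.3,0],"rot": [0,0,0]},
  {"hand": 1,"translation": [0,0,0],"rot": [0,0,0]},
])

```text
time: 7.8
eef_pos: [638.5, 20.5, 14.6]
ee_rot: [-0.0, 0.999, -0.044, -0.0]
contact_force: [0.3, -0.6, -0.5]
width: 0.5
```

```bash
python3 m.py w6
```

```text
t 7.80 [638.5  20.5  14.6] toolx [ 0.996 -0.088 -0.001] tooly [-0.088 -0.996 -0.   ] toolz [-0.001  0.001 -1.   ] w 0.5 F [ 0.3 -0.6 -0.5]
3230 px [ 26. 246.] med z 46.6 rect c [661.3 149.1] size [22.1 44.6] ang 84.25 col [168. 154. 130.]
15639 px [164. 245.] med z 47.1 rect c [654.5  71.5] size [104.6  44.2] ang 84.77 col [201. 184. 157.]
319 px [329. 260.] med z 46.8 rect c [647.   10.9] size [ 2.9 15.3] ang 0.60 col [80. 77. 72.]
batten
40749 px [316. 163.] med z 26.0 rect c [674.3  12.5] size [315.   54.2] ang 84.63 col [168. 107.  54.]
303 px [312. 241.] med z 24.8 rect c [647.3  19.2] size [29.1  2.7] ang 84.31 col [84. 82. 77.]
batten near edge (ex coord) [667.7 668.  668.8] n 39841
```

View pics/w6.png

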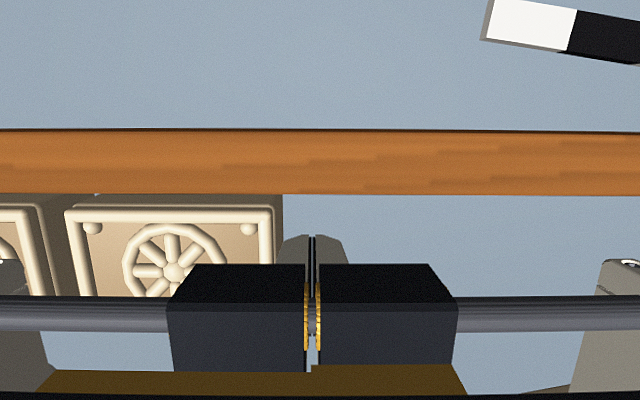

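Call:
step_arm([
  {"hand": 1,"translation": [0,-0.2,0],"rot": [0,0,0]},
  {"hand": 1,"translation": [0,-0.2,0],"rot": [0,0,0]},
  {"hand": 1,"translation": [0,-0.15,0],"rot": [0,0,0]},
  {"hand": 1,"translation": [0,-0.05,0],"rot": [0,0,0]},
  {"hand": 1,"translation": [0,0,0],"rot": [0,0,0]},
])

```text
time: 8.27
eef_pos: [640.0, 30.7, 14.7]
ee_rot: [0.0, 0.999, -0.044, -0.0]
contact_force: [-2.3, -3.7, 0.5]
width: 0.2
```

Call:
step_arm([
  {"hand": 1,"translation": [0,-0.05,0],"rot": [0,0,0]},
  {"hand": 1,"translation": [0,0,0],"rot": [0,0,0]},
])

```text
time: 8.43
eef_pos: [640.1, 31.4, 14.7]
ee_rot: [0.0, 0.999, -0.044, -0.0]
contact_force: [-3.0, -4.9, 0.1]
width: 0.5
```

Call:
step_arm([
  {"hand": 1,"translation": [0,-0.05,0],"rot": [0,0,0]},
  {"hand": 1,"translation": [0,0,0],"rot": [0,0,0]},
])

```text
time: 8.6
eef_pos: [640.1, 32.3, 14.8]
ee_rot: [0.0, 0.999, -0.045, -0.0]
contact_force: [-1.5, -4.8, 1.9]
width: 0.5
```

Call:
step_arm([
  {"hand": 1,"translation": [0,-0.05,0],"rot": [0,0,0]},
  {"hand": 1,"translation": [0,0,0],"rot": [0,0,0]},
])

```text
time: 8.77
eef_pos: [640.2, 33.3, 14.7]
ee_rot: [0.0, 0.999, -0.045, -0.0]
contact_force: [-2.1, -4.7, 0.7]
width: 0.5
```

Call:
step_arm([
  {"hand": 1,"translation": [0,-0.05,0],"rot": [0,0,0]},
  {"hand": 1,"translation": [0,0,0],"rot": [0,0,0]},
])

```text
time: 8.93
eef_pos: [640.3, 34.3, 14.7]
ee_rot: [0.0, 0.999, -0.045, -0.0]
contact_force: [-2.1, -5.3, 1.3]
width: 0.6
```

Call:
step_arm([
  {"hand": 1,"translation": [0,-0.05,0],"rot": [0,0,0]},
  {"hand": 1,"translation": [0,0,0],"rot": [0,0,0]},
])

```text
time: 9.1
eef_pos: [640.4, 34.6, 14.8]
ee_rot: [0.001, 0.999, -0.044, -0.0]
contact_force: [-2.5, -7.2, 0.8]
width: 0.4
```

Call:
step_arm([
  {"hand": 1,"translation": [0,-0.05,0],"rot": [0,0,0]},
  {"hand": 1,"translation": [0,0,0],"rot": [0,0,0]},
])

```text
time: 9.27
eef_pos: [640.4, 34.7, 14.8]
ee_rot: [0.001, 0.999, -0.044, -0.0]
contact_force: [-2.5, -10.9, 0.5]
width: 0.5
```

The arm has stalled against the frieze, so I'll retreat and look.

Call:
step_arm([
  {"hand": 1,"translation": [0,0.5,0],"rot": [0,0,0]},
  {"hand": 1,"translation": [0,0.8,0],"rot": [0,0,0]},
  {"hand": 1,"translation": [-0.8,0,0],"rot": [0,0,0]},
  {"hand": 1,"translation": [-0.8,0,0],"rot": [0,0,0]},
  {"hand": 1,"translation": [-0.8,0,-0.8],"rot": [0,0,0]},
  {"hand": 1,"translation": [-0.8,0,-0.8],"rot": [0,0,0]},
  {"hand": 1,"translation": [-0.8,-0.5,-0.8],"rot": [0,0,0]},
  {"hand": 1,"translation": [0,-0.8,-0.8],"rot": [0,0,0]},
  {"hand": 1,"translation": [0,-0.8,-0.8],"rot": [0,0,0]},
  {"hand": 1,"translation": [0,-0.8,-0.8],"rot": [0,0,0]},
  {"hand": 1,"translation": [0,-0.8,-0.8],"rot": [0,0,0]},
  {"hand": 1,"translation": [0,0,0],"rot": [0,0,0]},
])

```text
time: 10.27
eef_pos: [567.6, 94.8, 130.4]
ee_rot: [-0.001, 0.999, -0.043, 0.004]
contact_force: [0.2, -0.1, 0.4]
width: 0.4
```

```bash
python3 m.py w7; python3 - <<'E'
from h import *
p,W=cloud('side');cv2.imwrite('pics/s7.png',p[:,:,::-1])
comps(p,W,42,55)
E
```

```text
t 10.27 [567.6  94.8 130.4] toolx [ 0.996 -0.087  0.007] tooly [-0.087 -0.996 -0.003] toolz [ 0.007  0.002 -1.   ] w 0.4 F [ 0.2 -0.1  0.4]
28441 px [193.  96.] med z 47.0 rect c [655.8 174.3] size [248.5  58.9] ang 84.63 col [193. 175. 145.]
2387 px [165. 238.] med z 50.9 rect c [551.5 213.3] size [42.4 43. ] ang 73.81 col [219. 218. 217.]
5024 px [560. 268.] med z 46.7 rect c [ 491.8 -110.7] size [52.1 97.2] ang 5.16 col [182. 163. 134.]
358 px [ 54. 284.] med z 42.5 rect c [517.5 320.7] size [22.3 28.1] ang 11.95 col [236. 227. 198.]
502 px [462. 372.] med z 48.2 rect c [403.1 -26.2] size [63.8 10.3] ang 20.71 col [ 33. 146. 141.]
batten
23804 px [356.  37.] med z 25.9 rect c [689.8  52.3] size [445.8  30.9] ang 84.58 col [149.  93.  47.]
465 px [188. 218.] med z 24.2 rect c [557.2 205.6] size [46.2 27.6] ang 35.35 col [110. 108. 105.]
566 px [528. 247.] med z 24.6 rect c [508.6 -94.6] size [ 43.9 101.8] ang 36.11 col [91. 82. 67.]
550 px [ 79. 266.] med z 25.1 rect c [525.9 317.8] size [66.9 35.8] ang 62.83 col [114. 103.  85.]
batten near edge (ex coord) [666.8 667.2 668.3] n 23
[... 207 characters left out ...]
 px [335. 175.] med z 46.7 rect c [651.7 129.4] size [163.4  59. ] ang 85.04 col [199. 188. 161.]
201 px [278. 170.] med z 49.6 rect c [550.5 211.4] size [43.7 42. ] ang 83.31 col [211. 213. 209.]
867 px [216. 219.] med z 47.2 rect c [360.9 140.3] size [62.6 88.9] ang 50.03 col [205. 188.  97.]
534 px [552. 264.] med z 48.5 rect c [ 835.8 -342.8] size [ 59.5 206.1] ang 20.22 col [121. 115. 100.]
1123 px [258. 257.] med z 47.1 rect c [385.   -7.4] size [90.6 62.5] ang 19.77 col [ 97. 159. 150.]
1218 px [332. 267.] med z 47.5 rect c [ 488.7 -112. ] size [61.7 98.2] ang 6.74 col [202. 192. 168.]
401 px [442. 296.] med z 45.7 rect c [ 614.8 -278.7] size [91.8 63.4] ang 84.68 col [114. 116. 118.]
```

View pics/w7.png

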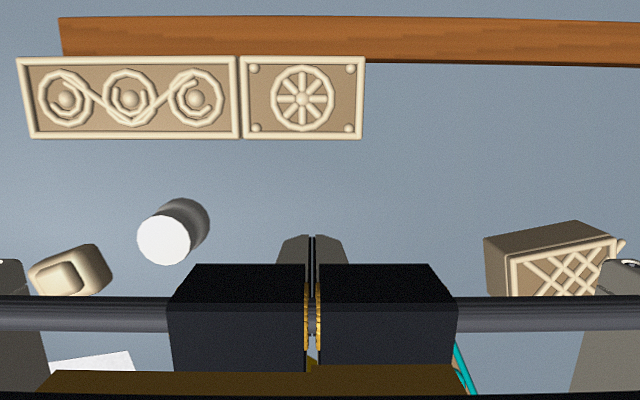

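The frieze and rosette block now read as one rectangle, 248.5 × 58.9 mm at 84.63° with the batten at 84.58°. Their joint is at about (240,97) in the picture, closed and flush. The bystanders in view (pot, lattice, sherd) look untouched.

```bash
python3 - <<'E'
from rig import r
print(r.finish_job())
E
```

```text
the job is handed in; nothing more can be done
None
```

I pushed the rosette block flat onto the batten and along it until it met the frieze's inner end. The job is handed in; no verdict came back.

**How:** I pushed its near face with two part-open fingers until the arm stalled against the batten. Then I shut the fingers and pushed its end until the arm stalled against the frieze. The highest force I read was about 18 N, and it took 10.3 s of the 58 s. The block was never gripped or lifted.

**Last checks:**
- **Fit:** from the wrist camera, the frieze and rosette block together measure 248.5 × 58.9 mm, against an ideal 250 × 60 mm. That means the end gap is closed and the backs are in line.
- **Angle:** the two blocks together lie at 84.63° and the batten at 84.58°, a difference of about 0.001 rad.
- **Bystanders:** the pot and lattice block were within about 2 mm of where they started. I saw no change in the sherd, but did not measure it. I did not re-measure the brush or scale stick; the arm never went near them.
- **Robot:** it was clear of everything at hand-in.

The cameras' absolute positions disagreed by 2–4 mm, so I relied on positions relative to each other and on the contact stalls. No check failed.

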